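# Tighten the sight-glass cover of the vacuum pot in cross order

### The arm

A 6-joint arm with a two-finger parallel gripper is mounted at the origin on the work surface. World frame = base frame: x ahead of the robot, y to its left, z up, the work surface at z = 0. Lengths are in m, angles in rad, forces in N, time in s.
With the tool pointing down it reaches from about 0.25 to 0.775 m from the base axis. Payload 4 kg.
Tool frame: the origin (TCP) lies at the very end of the fingers, on their centre line; the grasp point (between the pads) lies 19 mm behind it; z points along the fingers, y is the line along which they close (so a half turn about z gives the same grasp; the last joint's range is limited). The gripper opens to 85 mm and grips with 20 to 120 N. Pads are 22 mm wide; open, the fingers measure 114 mm over their backs; the gripper's body (76 mm by 85 mm) begins 54 mm behind the grasp point. The pads swing forward as they close: fully open they stand 13 mm farther back than shut.
Start: joints at [-1.267, 0.087, 1.371, -0, 1.684, -0.103], TCP at [0.218, -0.505, 0.231] pointing down, gripper open.
Joint ranges: [-3.1, 3.1], [-0.76, 2.03], [0.27, 2.55], [-1.08, 4.22], [0.17, 2.65], [-2.57, 2.57]. Speed limits (rad/s): [2.79, 2.79, 3.14, 3.14, 3.14, 3.14].

### API

Orientations are given as a unit quaternion [x, y, z, w].
In Python, from cell import arm gives the robot as it stands. The module is installed in compiled form; this text tells all that it offers.
- The arm moves only by the tool carry_out, never from a script. Its argument "commands" is a list of rows, each an object with "rotation": the turn, a rotation vector about the tool's x, y, z in rad, a list of three; "travel": the shift along the tool's x, y, z in mm, a list of three; "hand": the closure in counts, from 0 (fully open) to 255 (shut). In form: [{"rotation": [ax, ay, az], "travel": [tx, ty, tz], "hand": hand}, ...]. A call has 1 to 8 rows; each row is the pose to reach, as a shift and turn from the pose commanded when the call began, along the tool's axes at that moment; what a row does not reach only later rows make up. A row lasts 1/10 s, in which the tool goes at most 50 mm and 8.59 degrees, less where a joint would pass 70% of its speed; a pose out of reach is approached as far as the arm can. A call with a gripper value outside its range is refused whole. The fingers move at their own pace and stop on an object; the grip force is fixed at half the most. Time passes only in rows, so rows that repeat a pose let the fingers close. It gives the time, the measured TCP pose, the force, the opening and the grip force at its end, in the units of the state.
- arm.get_obs(): the state, without advancing time (a new reading comes with each control period).
- arm.camera(name): name is "scene" or "top" or "wrist"; returns the picture (420x560x3 uint8, red, green, blue); there is no depth.
- arm.camera_params(name): a dict with "intrinsics" (3x3 intrinsics, pixels), "D" ([k1, k2, p1, p2, k3] as OpenCV has them; the pictures are not rectified), "pose" (4x4, takes a point from camera to world coordinates); the wrist camera has in their place "mount" (4x4, takes a point from camera to tool coordinates, whose origin is the TCP and whose axes are the flange's). Camera axes: x right, y down, z forward; pixel columns grow to the right and rows downward; lengths in m; the calibration is good to about 2 mm. A picture is of the moment at which its call begins: read the wrist's pose just before it. camera_params takes no time and is no camera call.
- arm.job_done(): hands the job in; it is judged then, once.
The state is a dict: "clock": time; "joint_pos": joint angles; "qd": joint speeds; "joint_torque": joint torques, N m; "eef_pos": TCP position; "ee_rot": TCP orientation; "force": force on the tool from outside, world axes, zero at the start; "moment": the same for the moment, N m; "width": opening from 0.0 (shut) to 1.0 (fully open); "finger_force": force on a finger pad.
Only numpy, scipy, OpenCV 4.12 (cv2) and the standard library are available. Lean on these libraries where they do the work, as an engineer would, in place of code of your own. Each camera call takes 0.05 s, during which the arm holds its last target. There are 200 camera calls.

### The job

Close the glass cover of the vacuum pot: with the T-handle socket wrench, tighten its four cap nuts crosswise (a nut, then the one across from it, then the other two) in two rounds, each nut about 25 degrees a round: first all four snug at about 0.25 N m, then all four tight at about 0.48 N m and not beyond 0.6. Feel the socket onto each hexagon without pressing hard, and keep your fingers off the pot; leave the tub, jar and cup where they stand, and put the wrench back upright in its stand.

Things in the scene. Friction and masses are not known exactly. Their poses are not given: they have to be found in the camera images.
- pot: vacuum pot, fixed: round steel vessel 164 mm wide over its flange; brass valve at its +x side (to 155 mm from the axis, 75 mm high), gauge at its -x side (to 125 mm, 85 mm high). Origin: centre of its underside, z up. Its cover, a metal ring 102 mm above the bench round a glass, is held by four brass cap nuts 62 mm from the axis, a quarter circle apart
- seat1 (a point): centre of the underside of cap nut 1 (at 45 degrees from the pot's x axis, counter-clockwise from above; nut 3 is across from it). The point does not turn with the nut. All nuts are alike: an upright hexagon 24 mm across flats, 13 mm high, with a dome of 12 mm radius on top (25 mm high in all), on a washer 30 mm wide. How each hexagon lies is not given and differs: find it by feel or sight
- seat2 (a point): the same point for cap nut 2, 135 degrees round; nut 4 is across from it
- seat3 (a point): the same point for cap nut 3, 225 degrees round; nut 1 is across from it
- seat4 (a point): the same point for cap nut 4, 315 degrees round; nut 2 is across from it
- nut1 (a joint): how far cap nut 1 is turned, in rad; grows as it is tightened, clockwise from above; 0.01 to 0.08 (loose) at the start. The moment to turn it rises evenly: 0.05 N m at 0, 0.15 at 0.2, 0.25 (snug) at 0.4, 0.48 (tight) at 0.85, 0.62 (too much) at 1.15; a hand at rest feels up to a third less. It stays where it is left. The value does not tell how the hexagon lies
- nut2 (a joint): the same for cap nut 2
- nut3 (a joint): the same for cap nut 3
- nut4 (a joint): the same for cap nut 4
- wrench_grip (a point): T-handle socket wrench, 0.26 kg, standing upright in the stand: the centre of its red cross handle, a bar 92 mm long (its x), 24 mm thick (its y), 30 mm high (z, up along the shaft). The shaft, 14 mm thick, begins 15 mm below this point; the socket's mouth lies 92 mm below it
- wrench: the same wrench, origin at the centre of the socket's mouth. Socket: hexagon 25.2 mm across flats, 24 mm deep, 36 mm wide outside, two flats square to the handle's x; it turns about 5 degrees either way on a nut before it bites. Fully on a nut, the mouth stands 1 mm above the seat point; on a hexagon not lined up it rests 13 mm above it
- stand: grey tool stand, fixed, 96 x 86 x 35 mm high, with an upright round pocket 42 mm wide and 25 mm deep in its middle; origin: centre of its underside
- pocket (a point): centre of the floor of the stand's pocket, 10 mm above the bench; the mouth of the standing wrench rests here
- tub_mid (a point): clear open tub of tissue cassettes, 150 x 110 x 65 mm; the point is at its centre, half-way up; not part of the job
- jar_mid (a point): clear plastic jar of white cassettes, 92 mm wide, 105 mm tall; the point is at its centre, half-way up; not part of the job
- cup_mid (a point): white paper cup, 72 mm wide, 85 mm tall; the point is at its centre, half-way up; not part of the job
Mind the look-alikes: they are no part of the job. Of the things shaped like the stand, the grey one is meant.

How it is judged:
On the way, in this order (a step that is already met when the one before it is completed fails the run):
1. a first pair of opposite nuts is snug ((value of joint each of nut1, nut3 above 0.2 rad or value of joint each of nut2, nut4 above 0.2 rad)), for 0.1 s.
2. all four nuts are snug (value of joint each of nut1, nut2, nut3, nut4 above 0.2 rad), for 0.1 s.
3. a first pair of opposite nuts is tight ((value of joint each of nut1, nut3 above 0.7 rad or value of joint each of nut2, nut4 above 0.7 rad)), for 0.1 s.
4. all four nuts are tight (value of joint each of nut1, nut2, nut3, nut4 above 0.7 rad), for 0.1 s.
At the end, for the whole second after the job is handed in: all four nuts are tight, turned to between 0.7 and 1.15 rad (about 0.4 to 0.62 N m), and at rest; the wrench stands upright in the stand's pocket: its handle's centre within 12 mm of the pocket's axis and less than 97 mm above the pocket's floor, leaning less than 0.12 rad, at rest (all of step 4 and value of joint each of nut1, nut2, nut3, nut4 below 1.15 rad and horizontal distance between wrench_grip and pocket below 0.012 m and z of wrench_grip in the frame of pocket below 0.097 m and angle between wrench_grip's own z axis and vertical below 0.12 rad and linear speed of wrench below 0.03 m/s and velocity of joint each of nut1, nut2, nut3, nut4 below 0.05 rad/s); the robot touches nothing.
It fails at once if a nut is turned past snug (0.65 rad) while another is not yet snug (under 0.2 rad) (value of joint any of nut1, nut2, nut3, nut4 above 0.65 rad and value of joint any of nut1, nut2, nut3, nut4 below 0.2 rad).
It fails at once if out of cross order: two neighbours are snug (over 0.2 rad) while the other two are not, or tight (over 0.7 rad) with the other two under 0.65 rad (((value of joint each of nut1, nut2 above 0.2 rad and value of joint each of nut3, nut4 below 0.2 rad) or (value of joint each of nut2, nut3 above 0.2 rad and value of joint each of nut4, nut1 below 0.2 rad) or (value of joint each of nut3, nut4 above 0.2 rad and value of joint each of nut1, nut2 below 0.2 rad) or (value of joint each of nut4, nut1 above 0.2 rad and value of joint each of nut2, nut3 below 0.2 rad)) or ((value of joint each of nut1, nut2 above 0.7 rad and value of joint each of nut3, nut4 below 0.65 rad) or (value of joint each of nut2, nut3 above 0.7 rad and value of joint each of nut4, nut1 below 0.65 rad) or (value of joint each of nut3, nut4 above 0.7 rad and value of joint each of nut1, nut2 below 0.65 rad) or (value of joint each of nut4, nut1 above 0.7 rad and value of joint each of nut2, nut3 below 0.65 rad))).
It fails at once if a nut is overtightened (past 1.15 rad, about 0.62 N m) (value of joint any of nut1, nut2, nut3, nut4 above 1.15 rad).
It fails at once if the wrench presses with over 32 N on a hexagon that it is not lined up with (mouth 115 to 119 mm above the bench), or the fingers push the pot with over 3 N ((contact force between wrench and pot above 32 N and z of wrench in the frame of pot between 0.115 and 0.119 m) or contact force between the fingers and pot above 3 N).
It fails at once if the tub, jar or cup is shifted by more than 40 mm (distance of any of tub_mid, jar_mid, cup_mid from where it was at the start of the episode above 0.04 m).
It also fails if it takes over 72 s, if anything falls off the work surface, if the arm or the gripper's body presses on something with over 40 N, if the wrist force passes 120 N, or if a joint passes its speed limit or range.

## Working session

There is one attempt and no reset: what is moved stays moved. The work goes in short steps, Python scripts to look and compute and a tool call to move; the robot and the scene stay as the last step left them, time stands still between calls to the robot, and variables do not carry over. Pictures are saved under pics/ and viewed, at most 10 in all, crops included, and the job is handed in when it is done.

Besides the shell and the picture viewer there is one more tool, called after ">>>" as name(argument=value, ...), one argument or row to a line, values as JSON. carry_out: Moves the arm, as the interface text tells. Its arguments: {"type":"object","properties":{"commands":{"type":"array"}},"required":["commands"]}

```bash
mkdir -p pics; python3 - <<'E'
from cell import arm
import cv2,numpy as np
for n in ("scene","top"):
    cv2.imwrite(f"pics/{n}0.png",arm.camera(n)[...,::-1])
    p=arm.camera_params(n);print(n,{k:np.round(v,4).tolist() for k,v in p.items()})
p=arm.camera_params("wrist");print({k:np.round(v,4).tolist() for k,v in p.items()})
o=arm.get_obs();print(o)
E
```

```text
scene {'intrinsics': [[424.6662, 0.0, 279.037], [0.0, 424.6662, 203.7797], [0.0, 0.0, 1.0]], 'D': [-0.0402, 0.0, 0.0, 0.0, 0.0], 'pose': [[-0.4722, 0.5749, -0.6682, 1.344], [0.8814, 0.3185, -0.3487, 0.4131], [0.0123, -0.7536, -0.6572, 0.8718], [0.0, 0.0, 0.0, 1.0]]}
top {'intrinsics': [[535.7865, 0.0, 268.8013], [0.0, 535.7865, 209.84], [0.0, 0.0, 1.0]], 'D': [-0.1635, 0.0, 0.0, 0.0, 0.0], 'pose': [[-0.0083, -0.9982, 0.059, 0.4481], [-0.9999, 0.0091, 0.0142, -0.0075], [-0.0147, -0.0588, -0.9982, 1.564], [0.0, 0.0, 0.0, 1.0]]}
{'intrinsics': [[342.3538, 0.0, 279.0004], [0.0, 342.3538, 208.6916], [0.0, 0.0, 1.0]], 'D': [-0.0312, 0.0, 0.0, 0.0, 0.0], 'mount': [[0.0003, -0.9488, -0.316, 0.0808], [1.0, 0.0005, -0.0005, 0.0005], [0.0006, -0.316, 0.9488, -0.1415], [0.0, 0.0, 0.0, 1.0]]}
{'clock': 0.1, 'joint_pos': array([-1.26707895e+00,  8.79096179e-02,  1.37213927e+00, -2.16873058e-05,
        1.68363911e+00, -1.03111950e-01]), 'qd': array([ 6.84616112e-05, -1.75128261e-03, -4.89263093e-03,  2.17809517e-03,
       -2.23498787e-05,  1.06937829e-03]), 'joint_torque': array([ 1.96820445e-03, -3.53017688e+01, -3.14219069e+01, -1.50128290e-04,
        7.94388849e-03, -3.65924464e-06]), 'eef_pos': array([ 0.21747648, -0.50466488,  0.23022227]), 'ee_rot': array([ 9.79382183e-01,  2.02013467e-01, -1.15630133e-04, -1.04132827e-03]), 'force': array([-0.13300602, -0.58132266, -0.64797694]), 'moment': array([-0.02178226, -0.01179436, -0.0229604 ]), 'finger_force': 0.0, 'width': 0.9982393549612302}
```

View pics/top0.png

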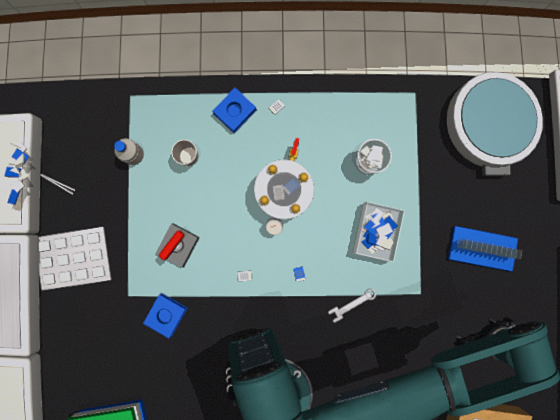

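View pics/scene0.png

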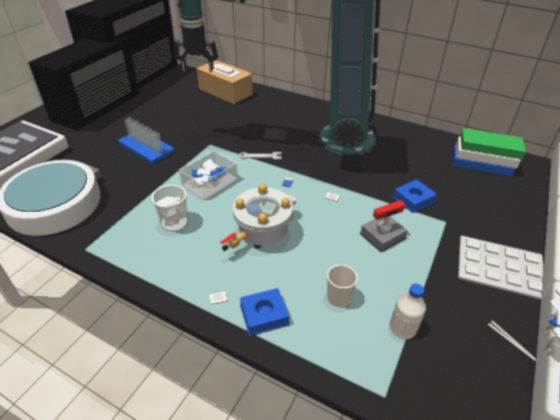

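Top view: the pot is at about (284,189) with four brass nuts. Its valve is at (294,150) and its gauge at (273,228). The grey stand is at (178,246) with the red handle at (171,245); the cup is at (184,153), the jar at (373,156) and the tub at (379,232). The scene view agrees.

```bash
cat > h.py <<'E'
import numpy as np,cv2
from cell import arm
from scipy.spatial.transform import Rotation as R
def rays(name,px,obs=None):
    p=arm.camera_params(name);K=np.array(p["intrinsics"]);D=np.array(p["D"])
    if name=="wrist":
        T=np.eye(4);T[:3,:3]=R.from_quat(obs["ee_rot"]).as_matrix();T[:3,3]=obs["eef_pos"];T=T@np.array(p["mount"])
    else:T=np.array(p["pose"])
    u=cv2.undistortPoints(np.array(px,float).reshape(-1,1,2),K,D)[:,0]
    d=np.c_[u,np.ones(len(u))]@T[:3,:3].T
    return T[:3,3],d/np.linalg.norm(d,axis=1)[:,None]
def onz(name,px,z,obs=None):
    c,d=rays(name,px,obs);return c+d*((z-c[2])/d[:,2])[:,None]
def tri(c1,d1,c2,d2):
    A=np.stack([d1,-d2],1);s=np.linalg.lstsq(A,c2-c1,rcond=None)[0]
    a,b=c1+s[0]*d1,c2+s[1]*d2;return (a+b)/2,np.linalg.norm(a-b)
def blobs(im,lo,hi,amin,box=None):
    h=cv2.cvtColor(im,cv2.COLOR_RGB2HSV);m=cv2.inRange(h,np.array(lo),np.array(hi))
    if box:
        k=np.zeros_like(m);x0,y0,x1,y1=box;k[y0:y1,x0:x1]=255;m&=k
    n,l,s,c=cv2.connectedComponentsWithStats(m)
    return [(s[i,4],c[i],l==i) for i in range(1,n) if s[i,4]>=amin]
E
python3 - <<'E'
from h import *
t=cv2.imread("pics/top0.png")[...,::-1];s=cv2.imread("pics/scene0.png")[...,::-1]
for n,im,bb,rb in(("top",t,(245,150,325,225),(140,215,210,275)),("scene",s,(225,175,300,230),(360,190,420,240))):
    for a,c,m in blobs(im,(10,120,90),(28,255,255),12,bb):print(n,"brass",a,c.round(1),onz(n,[c],.117).round(4))
    for a,c,m in blobs(im,(0,150,70),(8,255,255),40,rb)+blobs(im,(172,150,70),(180,255,255),40,rb):
        r=cv2.minAreaRect(np.argwhere(m)[:,::-1].astype(np.float32));b=cv2.boxPoints(r)
        print(n,"red",a,c.round(1),r,onz(n,[c],.117).round(4),onz(n,[c],.102).round(4),onz(n,b,.117).round(4).tolist())
    # grey stand
u=[(180,153),(373,156),(379,232)]
print(onz("top",u,.05).round(3))
g=blobs(t,(0,0,40),(180,70,125),150,(150,215,210,275))
for a,c,m in g:
    r=cv2.minAreaRect(np.argwhere(m)[:,::-1].astype(np.float32));print("grey",a,c,r,onz("top",[r[0]],.035),onz("top",cv2.boxPoints(r),.035).round(4).tolist())
E
```

```text
top brass 59 [292.6 155.2] [[ 0.6821 -0.053   0.117 ]]
top brass 57 [272.3 168.9] [[0.645  0.0027 0.117 ]]
top brass 56 [303.4 177. ] [[ 0.6221 -0.0816  0.117 ]]
top brass 54 [264.1 199.9] [[0.5605 0.0257 0.117 ]]
top brass 54 [295.3 208.1] [[ 0.5375 -0.0588  0.117 ]]
top red 279 [170.9 244.9] ((170.85153198242188, 244.886474609375), (8.597755432128906, 33.17612075805664), 37.40536117553711) [[0.4406 0.2801 0.117 ]] [[0.4405 0.2831 0.102 ]] [[0.4119, 0.3176, 0.117], [0.4834, 0.2618, 0.117], [0.469, 0.243, 0.117], [0.3977, 0.2987, 0.117]]
scene brass 46 [262.2 188.6] [[ 0.5421 -0.0597  0.117 ]]
scene brass 46 [239.5 203.2] [[ 0.6261 -0.0823  0.117 ]]
scene brass 51 [285.1 202.5] [[0.5641 0.0245 0.117 ]]
scene brass 63 [262.3 218. ] [[0.6474 0.0013 0.117 ]]
scene red 262 [388.4 209. ] ((388.6215515136719, 208.92770385742188), (10.816652297973633, 30.39756965637207), 70.55996704101562) [[0.4529 0.2798 0.117 ]] [[0.4352 0.2771 0.102 ]] [[0.4734, 0.2419, 0.117], [0.3942, 0.2981, 0.117], [0.4313, 0.3186, 0.117], [0.5073, 0.2632, 0.117]]
[[ 0.704  0.268  0.05 ]
 [ 0.689 -0.286  0.05 ]
 [ 0.472 -0.298  0.05 ]]
grey 270 [183.74814815 244.23703704] ((177.50001525878906, 246.50001525878906), (29.96331024169922, 38.013153076171875), 26.56505012512207) [[0.43538576 0.27717962 0.035     ]] [[0.406, 0.3412, 0.035], [0.5036, 0.2914, 0.035], [0.4646, 0.2137, 0.035], [0.3674, 0.2632, 0.035]]
```

Triangulated values fit the spec. Nuts are 62 mm from a centre of about (0.593, -0.028), and pot yaw is about -15°. First I'll take a close wrist view of the nuts.

>>> carry_out(
  commands=[
    {"rotation":[0,0,-1.2],"travel":[365,-161,0],"hand":0},
    {"rotation":[0,0,-1.2],"travel":[365,-161,0],"hand":0},
    {"rotation":[0,0,-1.2],"travel":[365,-161,0],"hand":0},
    {"rotation":[0,0,-1.2],"travel":[365,-161,0],"hand":0},
    {"rotation":[0,0,-1.2],"travel":[365,-161,0],"hand":0},
    {"rotation":[0,0,-1.2],"travel":[365,-161,0],"hand":0},
    {"rotation":[0,0,-1.2],"travel":[365,-161,0],"hand":0},
    {"rotation":[0,0,-1.2],"travel":[365,-161,0],"hand":0},
  ],
)

```text
clock: 0.9
eef_pos: [0.49, -0.2109, 0.2309]
ee_rot: [0.692, 0.722, -0.0, -0.0]
force: [0.1, -1.0, -1.5]
width: 0.998
finger_force: 0.0
```

>>> carry_out(
  commands=[
    {"rotation":[0,0,-0.872],"travel":[148,148,71],"hand":0},
    {"rotation":[0,0,-0.872],"travel":[148,148,71],"hand":0},
    {"rotation":[0,0,-0.872],"travel":[148,148,71],"hand":0},
    {"rotation":[0,0,-0.872],"travel":[148,148,71],"hand":0},
    {"rotation":[0,0,-0.872],"travel":[148,148,71],"hand":0},
    {"rotation":[0,0,-0.872],"travel":[148,148,71],"hand":0},
    {"rotation":[0,0,-0.872],"travel":[148,148,71],"hand":0},
    {"rotation":[0,0,-0.872],"travel":[148,148,71],"hand":0},
  ],
)

```text
clock: 1.7
eef_pos: [0.6315, -0.0598, 0.1599]
ee_rot: [0.327, 0.945, -0.0, -0.0]
force: [-0.4, -0.6, 0.2]
width: 1.001
finger_force: 0.0
```

```bash
python3 - <<'E'
from h import *
import pickle
o=arm.get_obs();im=arm.camera("wrist");pickle.dump((o,im),open("w1.pkl","wb"))
cv2.imwrite("pics/w1.png",im[...,::-1]);print(o["eef_pos"],o["ee_rot"],o["clock"])
for a,c,m in blobs(im,(10,110,80),(30,255,255),100):print(a,c.round(1),onz("wrist",[c],.115,o).round(4))
E
```

```text
[ 0.63148727 -0.05975047  0.15994614] [ 3.26646981e-01  9.45146345e-01 -1.54199004e-04 -3.35390509e-04] 1.7
1417 [327.9  35. ] [[0.5598 0.0266 0.115 ]]
1827 [167.8 111. ] [[ 0.5373 -0.0611  0.115 ]]
1001 [382.8 196.1] [[0.6466 0.0027 0.115 ]]
1211 [237.9 251.7] [[ 0.6223 -0.0845  0.115 ]]
291 [333.  271.4] [[ 0.6684 -0.0474  0.115 ]]
```

View pics/w1.png

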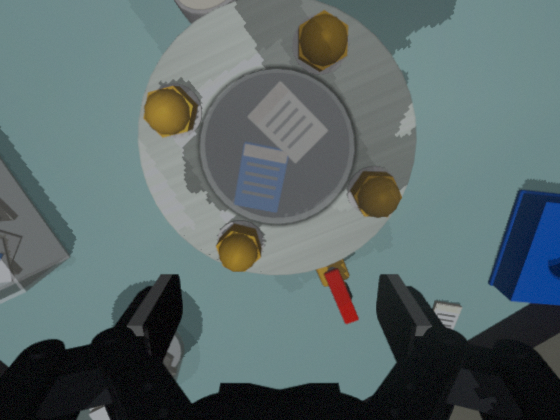

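The wrist view shows all four nuts with their hexagon corners: nut 2 at (323,40), nut 3 at (169,111), nut 4 at (238,248) and nut 1 at (378,194). Next I'll enlarge them to read the hexagon angles.

```bash
cat > hexv.py <<'E'
from h import *
import pickle,sys
o,im=pickle.load(open(sys.argv[1],"rb"))
p=arm.camera_params("wrist");K=np.array(p["intrinsics"]);D=np.array(p["D"])
T=np.eye(4);T[:3,:3]=R.from_quat(o["ee_rot"]).as_matrix();T[:3,3]=o["eef_pos"];T=T@np.array(p["mount"]);Ti=np.linalg.inv(T)
N=[(.6466,.0027),(.5602,.0261),(.5373,-.0600),(.6223,-.0835)]
out=[]
for n in N:
    # world x right, y up, on plane hex top z=.117 ; 40x30mm... 400x300, 8px/mm
    u,v=np.meshgrid((np.arange(400)-200)/8e3,(150-np.arange(300))/8e3)
    P=np.stack([n[0]+u,n[1]+v,np.full_like(u,.117)],-1).reshape(-1,3)
    q=cv2.projectPoints(P,cv2.Rodrigues(Ti[:3,:3])[0],Ti[:3,3],K,D)[0].reshape(300,400,2).astype(np.float32)
    w=cv2.remap(im,q,None,cv2.INTER_CUBIC)
    w=cv2.convertScaleAbs(w,alpha=1.6)
    for a in range(0,400,40):cv2.line(w,(a,0),(a,4),(255,0,255));cv2.line(w,(0,a),(4,a),(255,0,255))
    out.append(w)
cv2.imwrite(sys.argv[2],np.vstack([np.hstack(out[:2]),np.hstack(out[2:])])[...,::-1])
E
python3 hexv.py w1.pkl pics/hex1.png
```

```text
(no output)
```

View pics/hex1.png

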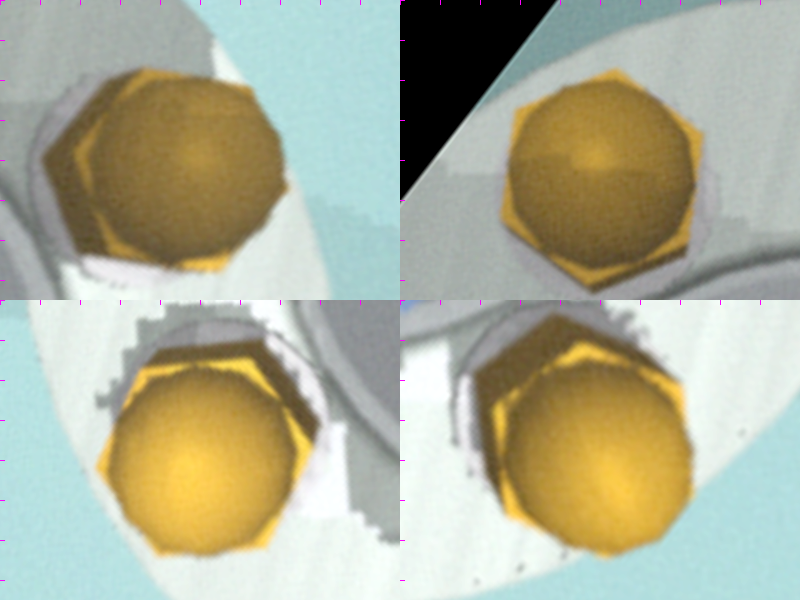

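Corner readings, as angles of the flat normals modulo 60°, are nut 1 at 20°, nut 2 at 52°, nut 3 at 34.5° and nut 4 at 6.7°. The centres are all at radius 61.4 mm and 90° apart, which is consistent. Next, the wrench.

>>> carry_out(
  commands=[
    {"rotation":[0,0,0],"travel":[360,150,-60],"hand":0},
    {"rotation":[0,0,0],"travel":[360,150,-60],"hand":0},
    {"rotation":[0,0,0],"travel":[360,150,-60],"hand":0},
    {"rotation":[0,0,0],"travel":[360,150,-60],"hand":0},
    {"rotation":[0,0,0],"travel":[360,150,-60],"hand":0},
    {"rotation":[0,0,0],"travel":[360,150,-60],"hand":0},
    {"rotation":[0,0,0],"travel":[360,150,-60],"hand":0},
    {"rotation":[0,0,0],"travel":[360,150,-60],"hand":0},
  ],
)

```text
clock: 2.55
eef_pos: [0.439, 0.2812, 0.2216]
ee_rot: [0.327, 0.945, 0.001, 0.001]
force: [1.6, -0.3, -0.8]
width: 1.0
finger_force: 0.0
```

>>> carry_out(
  commands=[
    {"rotation":[0,0,0],"travel":[0,0,0],"hand":0},
    {"rotation":[0,0,0],"travel":[0,0,0],"hand":0},
  ],
)

```text
clock: 2.75
eef_pos: [0.44, 0.2803, 0.2211]
ee_rot: [0.325, 0.946, 0.0, 0.001]
force: [0.1, 0.1, 0.1]
width: 0.999
finger_force: 0.0
```

```bash
python3 - <<'E'
from h import *
import pickle
o=arm.get_obs();im=arm.camera("wrist");pickle.dump((o,im),open("w2.pkl","wb"))
cv2.imwrite("pics/w2.png",im[...,::-1]);q=o["ee_rot"];print(o["eef_pos"],np.degrees(2*np.arctan2(q[1],q[0])),o["clock"])
for a,c,m in blobs(im,(0,150,60),(8,255,255),300)+blobs(im,(172,150,60),(180,255,255),300):
    r=cv2.minAreaRect(np.argwhere(m)[:,::-1].astype(np.float32));b=onz("wrist",cv2.boxPoints(r),.117,o)
    print(a,c.round(1),r,onz("wrist",[r[0]],.117,o).round(4),b.round(4).tolist())
    e=b[1]-b[0],b[2]-b[1];print([(np.linalg.norm(x).round(4),np.degrees(np.arctan2(x[1],x[0])).round(1)) for x in e])
E
```

```text
[0.44000317 0.28027621 0.22107632] 142.03951555036025 2.75
3250 [278.2 201. ] ((278.0, 201.0), (114.0, 30.0), 90.0) [[0.4351 0.2827 0.117 ]] [[0.3951, 0.3004, 0.117], [0.4082, 0.3172, 0.117], [0.4798, 0.2629, 0.117], [0.4651, 0.2441, 0.117]]
[(np.float64(0.0214), np.float64(52.0)), (np.float64(0.0899), np.float64(-37.2))]
```

View pics/w2.png

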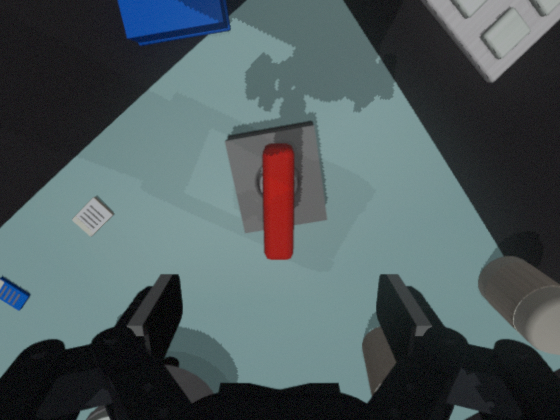

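The handle is at (278,201) and lines up with the tool x axis to within 0.2°. Descend and grasp it.

>>> carry_out(
  commands=[
    {"rotation":[0,0,0],"travel":[2,-1,45],"hand":0},
    {"rotation":[0,0,0],"travel":[2,-1,90],"hand":0},
    {"rotation":[0,0,0],"travel":[2,-1,120],"hand":0},
    {"rotation":[0,0,0],"travel":[2,-1,136],"hand":60},
    {"rotation":[0,0,0],"travel":[2,-1,136],"hand":255},
    {"rotation":[0,0,0],"travel":[2,-1,136],"hand":255},
    {"rotation":[0,0,0],"travel":[2,-1,136],"hand":255},
    {"rotation":[0,0,0],"travel":[2,-1,136],"hand":255},
  ],
)

```text
clock: 3.6
eef_pos: [0.4395, 0.2807, 0.0863]
ee_rot: [0.326, 0.945, 0.001, 0.001]
force: [1.2, -1.1, 0.8]
width: 0.271
finger_force: 59.3
```

>>> carry_out(
  commands=[
    {"rotation":[0,0,0],"travel":[0,0,0],"hand":255},
    {"rotation":[0,0,0],"travel":[0,0,0],"hand":255},
    {"rotation":[0,0,0],"travel":[0,0,0],"hand":255},
  ],
)

```text
clock: 3.9
eef_pos: [0.4394, 0.2808, 0.0863]
ee_rot: [0.325, 0.946, 0.001, 0.002]
force: [0.4, -1.8, 5.7]
width: 0.273
finger_force: 59.7
```

>>> carry_out(
  commands=[
    {"rotation":[0,0,0],"travel":[0,0,-25],"hand":255},
    {"rotation":[0,0,0],"travel":[0,0,-65],"hand":255},
    {"rotation":[0,0,0],"travel":[0,0,-110],"hand":255},
    {"rotation":[0,0,0],"travel":[-5,-1,-142],"hand":255},
    {"rotation":[0,0,0],"travel":[-25,-7,-150],"hand":255},
    {"rotation":[0,0,0],"travel":[-56,-16,-150],"hand":255},
    {"rotation":[0,0,0],"travel":[-93,-26,-150],"hand":255},
    {"rotation":[0,0,0],"travel":[-130,-36,-150],"hand":255},
  ],
)

```text
clock: 4.7
eef_pos: [0.5184, 0.1716, 0.2335]
ee_rot: [0.325, 0.946, -0.0, -0.001]
force: [1.1, 0.0, -2.9]
width: 0.274
finger_force: 59.5
```

>>> carry_out(
  commands=[
    {"rotation":[0,0,0.01],"travel":[-39,-11,0],"hand":255},
    {"rotation":[0,0,0.02],"travel":[-77,-21,0],"hand":255},
    {"rotation":[0,0,0.034],"travel":[-116,-32,0],"hand":255},
    {"rotation":[0,0,0.034],"travel":[-154,-43,0],"hand":255},
    {"rotation":[0,0,0.034],"travel":[-185,-51,0],"hand":255},
    {"rotation":[0,0,0.034],"travel":[-204,-57,0],"hand":255},
    {"rotation":[0,0,0.034],"travel":[-204,-57,0],"hand":255},
    {"rotation":[0,0,0.034],"travel":[-204,-57,0],"hand":255},
  ],
)

```text
clock: 5.5
eef_pos: [0.6436, 0.0019, 0.2328]
ee_rot: [0.342, 0.94, 0.0, -0.002]
force: [-0.5, -0.3, -2.4]
width: 0.271
finger_force: 59.4
```

```bash
python3 - <<'E'
from h import *
import pickle
o=arm.get_obs();im=arm.camera("wrist");pickle.dump((o,im),open("w3.pkl","wb"));s=arm.camera("scene")
c=cv2.resize(s[140:260,200:360],None,fx=3,fy=3,interpolation=cv2.INTER_CUBIC)
w=im[0:360,100:420]
cv2.imwrite("pics/w3.png",np.hstack([c[:360],w])[...,::-1])
print({k:np.round(v,4).tolist() for k,v in o.items() if k in("clock","eef_pos","force","moment","width")},np.degrees(2*np.arctan2(o["ee_rot"][1],o["ee_rot"][0])))
E
```

```text
{'clock': 5.5, 'eef_pos': [0.6436, 0.0019, 0.2328], 'force': [-0.4867, -0.2798, -2.3603], 'moment': [-0.0065, -0.0063, 0.0294], 'width': 0.2707} 140.0556698222308
```

View pics/w3.png

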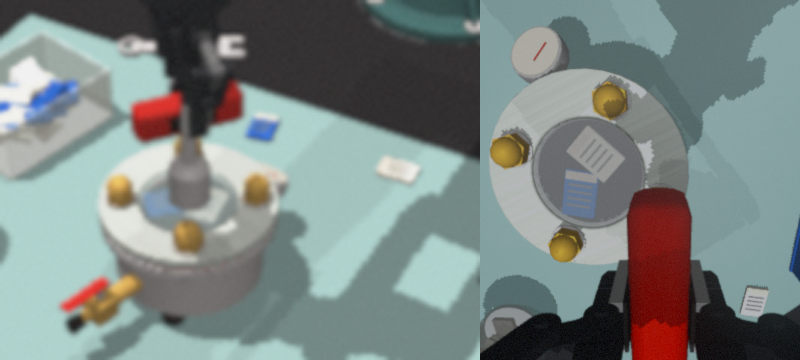

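The wrench hangs upright in the grip, with its socket over nut 1. Feel downwards.

>>> carry_out(
  commands=[
    {"rotation":[0,0,0],"travel":[-1.5,1.3,8],"hand":255},
    {"rotation":[0,0,0],"travel":[-1.5,1.3,18],"hand":255},
    {"rotation":[0,0,0],"travel":[-1.5,1.3,24],"hand":255},
    {"rotation":[0,0,0],"travel":[-1.5,1.3,28],"hand":255},
    {"rotation":[0,0,0],"travel":[-1.5,1.3,31],"hand":255},
    {"rotation":[0,0,0],"travel":[-1.5,1.3,33],"hand":255},
    {"rotation":[0,0,0],"travel":[-1.5,1.3,35],"hand":255},
    {"rotation":[0,0,0],"travel":[-1.5,1.3,36],"hand":255},
  ],
)

```text
clock: 6.4
eef_pos: [0.6462, 0.0017, 0.1984]
ee_rot: [0.341, 0.94, -0.0, 0.0]
force: [0.7, 0.7, -1.6]
width: 0.273
finger_force: 59.5
```

>>> carry_out(
  commands=[
    {"rotation":[0,0,0],"travel":[0,0,1.5],"hand":255},
    {"rotation":[0,0,0],"travel":[0,0,3],"hand":255},
    {"rotation":[0,0,0],"travel":[0,0,4.5],"hand":255},
    {"rotation":[0,0,0],"travel":[0,0,5.5],"hand":255},
    {"rotation":[0,0,0],"travel":[0,0,6],"hand":255},
    {"rotation":[0,0,0],"travel":[0,0,6.5],"hand":255},
  ],
)

```text
clock: 7.0
eef_pos: [0.6457, 0.0016, 0.1917]
ee_rot: [0.341, 0.94, -0.0, -0.0]
force: [-2.2, -0.4, -2.1]
width: 0.27
finger_force: 59.6
```

```bash
cat > s.py <<'E'
from h import *
o=arm.get_obs();q=o["ee_rot"];p=o["eef_pos"]
print("t",round(o["clock"],2),"p",(p*1e3).round(1),"mouth",round((p[2]-.0763)*1e3,1),"yaw",np.degrees(2*np.arctan2(q[1],q[0])).round(2),"F",o["force"].round(1),"M",o["moment"].round(3),"tilt",R.from_quat(q).as_matrix()[:2,2].round(4))
E
python3 s.py
```

```text
t 7.0 p [645.7   1.6 191.7] mouth 115.4 yaw 140.07 F [-2.2 -0.4 -2.1] M [-0.157  0.519 -0.011] tilt [-0.0009 -0.0004]
```

>>> carry_out(
  commands=[
    {"rotation":[0,0,0],"travel":[0.4,-0.3,1.5],"hand":255},
    {"rotation":[0,0,0],"travel":[0.4,-0.3,3],"hand":255},
    {"rotation":[0,0,0],"travel":[0.4,-0.3,4.5],"hand":255},
    {"rotation":[0,0,0],"travel":[0.4,-0.3,6],"hand":255},
    {"rotation":[0,0,0],"travel":[0.4,-0.3,7.5],"hand":255},
    {"rotation":[0,0,0],"travel":[0.4,-0.3,8.5],"hand":255},
  ],
)

```text
clock: 7.6
eef_pos: [0.6455, 0.0018, 0.183]
ee_rot: [0.341, 0.94, -0.0, -0.0]
force: [-1.8, -1.5, -1.9]
width: 0.267
finger_force: 59.6
```

```bash
python3 s.py
```

```text
t 7.6 p [645.5   1.8 183. ] mouth 106.7 yaw 140.08 F [-1.8 -1.5 -1.9] M [-0.132  0.451 -0.035] tilt [-0.0004 -0.0001]
```

Socket fully on nut 1. Turn it to snug.

>>> carry_out(
  commands=[
    {"rotation":[0,0,0.07],"travel":[0,0,0],"hand":255},
    {"rotation":[0,0,0.15],"travel":[0,0,0],"hand":255},
    {"rotation":[0,0,0.24],"travel":[0,0,0],"hand":255},
    {"rotation":[0,0,0.33],"travel":[0,0,0],"hand":255},
    {"rotation":[0,0,0.41],"travel":[0,0,0],"hand":255},
    {"rotation":[0,0,0.46],"travel":[0,0,0],"hand":255},
  ],
)

```text
clock: 8.2
eef_pos: [0.6454, 0.0018, 0.1828]
ee_rot: [0.547, 0.837, -0.0, -0.0]
force: [-1.5, -1.7, -3.3]
width: 0.273
finger_force: 59.5
```

```bash
python3 s.py
```

```text
t 8.2 p [645.4   1.8 182.8] mouth 106.5 yaw 113.61 F [-1.5 -1.7 -3.3] M [-0.216  0.386  0.178] tilt [-0.0008 -0.0002]
```

>>> carry_out(
  commands=[
    {"rotation":[0,0,-0.087],"travel":[0,0,0],"hand":255},
    {"rotation":[0,0,-0.087],"travel":[0,0,-8],"hand":255},
    {"rotation":[0,0,-0.087],"travel":[0,0,-25],"hand":255},
    {"rotation":[0,0,-0.15],"travel":[0,0,-34],"hand":255},
    {"rotation":[0,0,-0.28],"travel":[-3,-30,-34],"hand":255},
    {"rotation":[0,0,-0.42],"travel":[-8,-70,-34],"hand":255},
    {"rotation":[0,0,-0.56],"travel":[-12,-105,-34],"hand":255},
    {"rotation":[0,0,-0.7],"travel":[-13.5,-123.3,-34],"hand":255},
  ],
)

```text
clock: 9.0
eef_pos: [0.5369, -0.0612, 0.2185]
ee_rot: [0.225, 0.974, -0.0, 0.001]
force: [1.1, 0.4, -2.0]
width: 0.27
finger_force: 60.1
```

>>> carry_out(
  commands=[
    {"rotation":[0,0,-0.012],"travel":[0,0,0],"hand":255},
    {"rotation":[0,0,-0.012],"travel":[0,0,0],"hand":255},
    {"rotation":[0,0,-0.012],"travel":[0,0,6],"hand":255},
    {"rotation":[0,0,-0.012],"travel":[0,0,12],"hand":255},
    {"rotation":[0,0,-0.012],"travel":[0,0,17],"hand":255},
    {"rotation":[0,0,-0.012],"travel":[0,0,20],"hand":255},
  ],
)

```text
clock: 9.6
eef_pos: [0.538, -0.0597, 0.1958]
ee_rot: [0.22, 0.975, -0.0, -0.001]
force: [0.1, -0.3, -1.6]
width: 0.268
finger_force: 60.1
```

```bash
python3 s.py
```

```text
t 9.6 p [538.  -59.7 195.8] mouth 119.5 yaw 154.53 F [ 0.1 -0.3 -1.6] M [-0.052 -0.014  0.03 ] tilt [-0.0021  0.0004]
```

>>> carry_out(
  commands=[
    {"rotation":[0,0,0],"travel":[0,0,1.2],"hand":255},
    {"rotation":[0,0,0],"travel":[0,0,2.4],"hand":255},
    {"rotation":[0,0,0],"travel":[0,0,3.5],"hand":255},
    {"rotation":[0,0,0],"travel":[0,0,4.5],"hand":255},
  ],
)

```text
clock: 10.0
eef_pos: [0.538, -0.0602, 0.1931]
ee_rot: [0.221, 0.975, -0.0, 0.0]
force: [-1.3, 0.5, -1.9]
width: 0.271
finger_force: 60.1
```

```bash
python3 s.py
```

```text
t 10.0 p [538.  -60.2 193.1] mouth 116.8 yaw 154.51 F [-1.3  0.5 -1.9] M [ 0.002  0.249 -0.016] tilt [ 0.0001 -0.0002]
```

>>> carry_out(
  commands=[
    {"rotation":[0,0,0],"travel":[0,0,0.5],"hand":255},
    {"rotation":[0,0,0],"travel":[0,0,2],"hand":255},
  ],
)

```text
clock: 10.2
eef_pos: [0.5379, -0.0602, 0.191]
ee_rot: [0.221, 0.975, -0.0, -0.0]
force: [-1.8, -1.0, -0.6]
width: 0.273
finger_force: 60.2
```

```bash
python3 s.py
```

```text
t 10.2 p [537.9 -60.2 191. ] mouth 114.7 yaw 154.51 F [-1.8 -1.  -0.6] M [-0.014  0.451  0.014] tilt [-0.0002 -0.0002]
```

>>> carry_out(
  commands=[
    {"rotation":[0,0,0],"travel":[0,0,2.5],"hand":255},
    {"rotation":[0,0,0],"travel":[0,0,5],"hand":255},
    {"rotation":[0,0,0],"travel":[0,0,7],"hand":255},
    {"rotation":[0,0,0],"travel":[0,0,7.5],"hand":255},
  ],
)

```text
clock: 10.6
eef_pos: [0.5379, -0.0602, 0.1828]
ee_rot: [0.221, 0.975, -0.0, -0.0]
force: [-1.8, 0.3, -1.3]
width: 0.27
finger_force: 60.1
```

>>> carry_out(
  commands=[
    {"rotation":[0,0,0.07],"travel":[0,0,0],"hand":255},
    {"rotation":[0,0,0.15],"travel":[0,0,0],"hand":255},
    {"rotation":[0,0,0.24],"travel":[0,0,0],"hand":255},
    {"rotation":[0,0,0.33],"travel":[0,0,0],"hand":255},
    {"rotation":[0,0,0.41],"travel":[0,0,0],"hand":255},
    {"rotation":[0,0,0.46],"travel":[0,0,0],"hand":255},
  ],
)

```text
clock: 11.2
eef_pos: [0.5377, -0.0601, 0.1828]
ee_rot: [0.438, 0.899, -0.0, -0.001]
force: [-2.0, -0.5, -3.1]
width: 0.27
finger_force: 60.1
```

```bash
python3 s.py
```

```text
t 11.2 p [537.7 -60.1 182.8] mouth 106.5 yaw 128.05 F [-2.  -0.5 -3.1] M [-0.072  0.502  0.236] tilt [-0.0014  0.0001]
```

>>> carry_out(
  commands=[
    {"rotation":[0,0,-0.087],"travel":[0,0,0],"hand":255},
    {"rotation":[0,0,-0.087],"travel":[0,0,-8],"hand":255},
    {"rotation":[0,0,-0.087],"travel":[0,0,-25],"hand":255},
    {"rotation":[0,0,0],"travel":[5,7,-34],"hand":255},
    {"rotation":[0,0,0.1],"travel":[25,34,-34],"hand":255},
    {"rotation":[0,0,0.2],"travel":[42,56,-34],"hand":255},
    {"rotation":[0,0,0.28],"travel":[52.5,70.3,-34],"hand":255},
    {"rotation":[0,0,0.28],"travel":[52.5,70.3,-34],"hand":255},
  ],
)

```text
clock: 12.0
eef_pos: [0.562, 0.0269, 0.2181]
ee_rot: [0.558, 0.83, 0.001, 0.001]
force: [-1.1, 0.2, -3.0]
width: 0.268
finger_force: 60.0
```

>>> carry_out(
  commands=[
    {"rotation":[0,0,0],"travel":[0,0,4],"hand":255},
    {"rotation":[0,0,0],"travel":[0,0,10],"hand":255},
    {"rotation":[0,0,0],"travel":[0,0,15],"hand":255},
    {"rotation":[0,0,0],"travel":[0,0,19],"hand":255},
    {"rotation":[0,0,0],"travel":[0,0,21],"hand":255},
    {"rotation":[0,0,0],"travel":[0,0,23],"hand":255},
  ],
)

```text
clock: 12.6
eef_pos: [0.5609, 0.0242, 0.194]
ee_rot: [0.559, 0.829, -0.0, -0.0]
force: [-0.4, -0.4, -2.9]
width: 0.27
finger_force: 60.0
```

```bash
python3 s.py
```

```text
t 12.6 p [560.9  24.2 194. ] mouth 117.7 yaw 112.09 F [-0.4 -0.4 -2.9] M [-0.022  0.029  0.036] tilt [-0.0002 -0.0001]
```

>>> carry_out(
  commands=[
    {"rotation":[0,0,0],"travel":[0,0,0.8],"hand":255},
    {"rotation":[0,0,0],"travel":[0,0,1.6],"hand":255},
    {"rotation":[0,0,0],"travel":[0,0,2.4],"hand":255},
    {"rotation":[0,0,0],"travel":[0,0,2.4],"hand":255},
  ],
)

```text
clock: 13.0
eef_pos: [0.561, 0.0246, 0.192]
ee_rot: [0.558, 0.83, -0.0, 0.0]
force: [0.3, -0.1, -3.2]
width: 0.27
finger_force: 60.0
```

```bash
python3 s.py
```

```text
t 13.0 p [561.   24.6 192. ] mouth 115.7 yaw 112.12 F [ 0.3 -0.1 -3.2] M [-0.018 -0.011  0.021] tilt [ 0.0001 -0.0001]
```

>>> carry_out(
  commands=[
    {"rotation":[0,0,0],"travel":[0,0,1.5],"hand":255},
    {"rotation":[0,0,0],"travel":[0,0,3.5],"hand":255},
    {"rotation":[0,0,0],"travel":[0,0,6],"hand":255},
    {"rotation":[0,0,0],"travel":[0,0,8.5],"hand":255},
    {"rotation":[0,0,0],"travel":[0,0,9],"hand":255},
  ],
)

```text
clock: 13.5
eef_pos: [0.5607, 0.0246, 0.1823]
ee_rot: [0.558, 0.83, -0.0, -0.0]
force: [-0.8, -0.5, -1.7]
width: 0.272
finger_force: 60.0
```

>>> carry_out(
  commands=[
    {"rotation":[0,0,0.07],"travel":[0,0,0],"hand":255},
    {"rotation":[0,0,0.15],"travel":[0,0,0],"hand":255},
    {"rotation":[0,0,0.24],"travel":[0,0,0],"hand":255},
    {"rotation":[0,0,0.33],"travel":[0,0,0],"hand":255},
    {"rotation":[0,0,0.41],"travel":[0,0,0],"hand":255},
    {"rotation":[0,0,0.46],"travel":[0,0,0],"hand":255},
  ],
)

```text
clock: 14.1
eef_pos: [0.561, 0.0246, 0.1827]
ee_rot: [0.733, 0.68, -0.0, 0.0]
force: [0.4, 0.4, -3.1]
width: 0.27
finger_force: 60.0
```

```bash
python3 s.py
```

```text
t 14.1 p [561.   24.6 182.7] mouth 106.4 yaw 85.65 F [ 0.4  0.4 -3.1] M [-0.051 -0.074  0.307] tilt [ 0.     -0.0002]
```

>>> carry_out(
  commands=[
    {"rotation":[0,0,-0.087],"travel":[0,0,0],"hand":255},
    {"rotation":[0,0,-0.087],"travel":[0,0,-8],"hand":255},
    {"rotation":[0,0,-0.087],"travel":[0,0,-25],"hand":255},
    {"rotation":[0,0,-0.15],"travel":[0,0,-34],"hand":255},
    {"rotation":[0,0,-0.28],"travel":[-25,17,-34],"hand":255},
    {"rotation":[0,0,-0.42],"travel":[-58,39,-34],"hand":255},
    {"rotation":[0,0,-0.56],"travel":[-87,59,-34],"hand":255},
    {"rotation":[0,0,-0.7],"travel":[-102.7,69.3,-34],"hand":255},
  ],
)

```text
clock: 14.9
eef_pos: [0.6235, -0.0857, 0.2173]
ee_rot: [0.454, 0.891, -0.0, 0.001]
force: [-0.3, 1.3, -2.9]
width: 0.273
finger_force: 59.9
```

>>> carry_out(
  commands=[
    {"rotation":[0,0,-0.016],"travel":[0,0,0],"hand":255},
    {"rotation":[0,0,-0.016],"travel":[0,0,4],"hand":255},
    {"rotation":[0,0,-0.016],"travel":[0,0,10],"hand":255},
    {"rotation":[0,0,-0.016],"travel":[0,0,15],"hand":255},
    {"rotation":[0,0,-0.016],"travel":[0,0,19],"hand":255},
    {"rotation":[0,0,-0.016],"travel":[0,0,21],"hand":255},
    {"rotation":[0,0,-0.016],"travel":[0,0,23],"hand":255},
  ],
)

```text
clock: 15.6
eef_pos: [0.6223, -0.0826, 0.1937]
ee_rot: [0.448, 0.894, -0.0, -0.0]
force: [-0.1, 0.0, -2.7]
width: 0.268
finger_force: 59.9
```

```bash
python3 s.py
```

```text
t 15.6 p [622.3 -82.6 193.7] mouth 117.4 yaw 126.8 F [-0.1  0.  -2.7] M [0.012 0.02  0.024] tilt [-0.0002 -0.    ]
```

>>> carry_out(
  commands=[
    {"rotation":[0,0,0],"travel":[0,0,0.8],"hand":255},
    {"rotation":[0,0,0],"travel":[0,0,1.6],"hand":255},
    {"rotation":[0,0,0],"travel":[0,0,2.4],"hand":255},
    {"rotation":[0,0,0],"travel":[0,0,2.4],"hand":255},
  ],
)

```text
clock: 16.0
eef_pos: [0.6225, -0.083, 0.1916]
ee_rot: [0.448, 0.894, -0.0, 0.0]
force: [-0.3, 0.3, -2.5]
width: 0.269
finger_force: 59.9
```

```bash
python3 s.py
```

```text
t 16.0 p [622.5 -83.  191.6] mouth 115.3 yaw 126.78 F [-0.3  0.3 -2.5] M [ 0.005 -0.033  0.006] tilt [ 0.0001 -0.0001]
```

>>> carry_out(
  commands=[
    {"rotation":[0,0,0],"travel":[0,0,1.5],"hand":255},
    {"rotation":[0,0,0],"travel":[0,0,3.5],"hand":255},
    {"rotation":[0,0,0],"travel":[0,0,6],"hand":255},
    {"rotation":[0,0,0],"travel":[0,0,8.2],"hand":255},
    {"rotation":[0,0,0],"travel":[0,0,8.5],"hand":255},
  ],
)

```text
clock: 16.5
eef_pos: [0.6222, -0.0829, 0.1823]
ee_rot: [0.448, 0.894, -0.0, -0.001]
force: [-0.1, -0.7, -2.9]
width: 0.272
finger_force: 59.9
```

>>> carry_out(
  commands=[
    {"rotation":[0,0,0.07],"travel":[0,0,0],"hand":255},
    {"rotation":[0,0,0.15],"travel":[0,0,0],"hand":255},
    {"rotation":[0,0,0.24],"travel":[0,0,0],"hand":255},
    {"rotation":[0,0,0.33],"travel":[0,0,0],"hand":255},
    {"rotation":[0,0,0.41],"travel":[0,0,0],"hand":255},
    {"rotation":[0,0,0.46],"travel":[0,0,0],"hand":255},
  ],
)

```text
clock: 17.1
eef_pos: [0.6225, -0.0829, 0.1828]
ee_rot: [0.641, 0.768, -0.0, -0.0]
force: [0.5, -0.2, -3.0]
width: 0.272
finger_force: 60.0
```

```bash
python3 s.py
```

```text
t 17.1 p [622.5 -82.9 182.8] mouth 106.5 yaw 100.32 F [ 0.5 -0.2 -3. ] M [-0.026 -0.076  0.273] tilt [-0.  0.]
```

All four are snug by both feel and angle. Round two, nut 1.

>>> carry_out(
  commands=[
    {"rotation":[0,0,-0.087],"travel":[0,0,0],"hand":255},
    {"rotation":[0,0,-0.087],"travel":[0,0,-8],"hand":255},
    {"rotation":[0,0,-0.087],"travel":[0,0,-25],"hand":255},
    {"rotation":[0,0,-0.12],"travel":[8,4,-34],"hand":255},
    {"rotation":[0,0,-0.2],"travel":[35,17,-34],"hand":255},
    {"rotation":[0,0,-0.28],"travel":[63,30,-34],"hand":255},
    {"rotation":[0,0,-0.314],"travel":[79,37.8,-34],"hand":255},
    {"rotation":[0,0,-0.314],"travel":[79,37.8,-34],"hand":255},
  ],
)

```text
clock: 17.9
eef_pos: [0.6458, 0.0045, 0.2171]
ee_rot: [0.51, 0.86, 0.0, -0.0]
force: [-0.3, -0.6, -3.1]
width: 0.269
finger_force: 60.0
```

>>> carry_out(
  commands=[
    {"rotation":[0,0,0],"travel":[0,0,4],"hand":255},
    {"rotation":[0,0,0],"travel":[0,0,10],"hand":255},
    {"rotation":[0,0,0],"travel":[0,0,15],"hand":255},
    {"rotation":[0,0,0],"travel":[0,0,19],"hand":255},
    {"rotation":[0,0,0],"travel":[0,0,21],"hand":255},
    {"rotation":[0,0,0],"travel":[0,0,23],"hand":255},
  ],
)

```text
clock: 18.5
eef_pos: [0.6453, 0.0011, 0.1937]
ee_rot: [0.512, 0.859, -0.0, -0.0]
force: [0.5, -1.4, -1.5]
width: 0.272
finger_force: 60.0
```

>>> carry_out(
  commands=[
    {"rotation":[0,0,0],"travel":[0,0,0.8],"hand":255},
    {"rotation":[0,0,0],"travel":[0,0,1.6],"hand":255},
    {"rotation":[0,0,0],"travel":[0,0,2.4],"hand":255},
    {"rotation":[0,0,0],"travel":[0,0,2.4],"hand":255},
  ],
)

```text
clock: 18.9
eef_pos: [0.6454, 0.0016, 0.1916]
ee_rot: [0.512, 0.859, -0.0, 0.0]
force: [-0.5, -0.1, -2.4]
width: 0.272
finger_force: 60.0
```

```bash
python3 s.py
```

```text
t 18.9 p [645.4   1.6 191.6] mouth 115.3 yaw 118.42 F [-0.5 -0.1 -2.4] M [ 0.018 -0.025 -0.012] tilt [ 0.0001 -0.0001]
```

>>> carry_out(
  commands=[
    {"rotation":[0,0,0],"travel":[0,0,1.5],"hand":255},
    {"rotation":[0,0,0],"travel":[0,0,3.5],"hand":255},
    {"rotation":[0,0,0],"travel":[0,0,6],"hand":255},
    {"rotation":[0,0,0],"travel":[0,0,8.2],"hand":255},
    {"rotation":[0,0,0],"travel":[0,0,8.5],"hand":255},
  ],
)

```text
clock: 19.4
eef_pos: [0.6452, 0.0016, 0.1824]
ee_rot: [0.512, 0.859, -0.0, -0.0]
force: [0.5, -0.7, -2.5]
width: 0.267
finger_force: 60.0
```

>>> carry_out(
  commands=[
    {"rotation":[0,0,0.07],"travel":[0,0,0],"hand":255},
    {"rotation":[0,0,0.15],"travel":[0,0,0],"hand":255},
    {"rotation":[0,0,0.24],"travel":[0,0,0],"hand":255},
    {"rotation":[0,0,0.33],"travel":[0,0,0],"hand":255},
    {"rotation":[0,0,0.42],"travel":[0,0,0],"hand":255},
    {"rotation":[0,0,0.5],"travel":[0,0,0],"hand":255},
    {"rotation":[0,0,0.55],"travel":[0,0,0],"hand":255},
  ],
)

```text
clock: 20.1
eef_pos: [0.6456, 0.0016, 0.1828]
ee_rot: [0.726, 0.687, 0.0, 0.0]
force: [0.5, 0.1, -4.4]
width: 0.267
finger_force: 60.0
```

```bash
python3 s.py
```

```text
t 20.1 p [645.6   1.6 182.8] mouth 106.5 yaw 86.84 F [ 0.5  0.1 -4.4] M [-0.053 -0.201  0.49 ] tilt [ 0.0003 -0.0001]
```

>>> carry_out(
  commands=[
    {"rotation":[0,0,-0.087],"travel":[0,0,0],"hand":255},
    {"rotation":[0,0,-0.087],"travel":[0,0,-8],"hand":255},
    {"rotation":[0,0,-0.1],"travel":[0,0,-25],"hand":255},
    {"rotation":[0,0,-0.22],"travel":[0,0,-34],"hand":255},
    {"rotation":[0,0,-0.36],"travel":[-16,-25,-34],"hand":255},
    {"rotation":[0,0,-0.5],"travel":[-38,-59,-34],"hand":255},
    {"rotation":[0,0,-0.64],"travel":[-57,-88,-34],"hand":255},
    {"rotation":[0,0,-0.77],"travel":[-67.6,-104.1,-34],"hand":255},
  ],
)

```text
clock: 20.9
eef_pos: [0.5358, -0.0614, 0.2183]
ee_rot: [0.413, 0.911, -0.0, 0.0]
force: [0.7, -0.8, -2.0]
width: 0.268
finger_force: 60.4
```

>>> carry_out(
  commands=[
    {"rotation":[0,0,-0.031],"travel":[0,0,0],"hand":255},
    {"rotation":[0,0,-0.031],"travel":[0,0,4],"hand":255},
    {"rotation":[0,0,-0.031],"travel":[0,0,10],"hand":255},
    {"rotation":[0,0,-0.031],"travel":[0,0,15],"hand":255},
    {"rotation":[0,0,-0.031],"travel":[0,0,19],"hand":255},
    {"rotation":[0,0,-0.031],"travel":[0,0,21],"hand":255},
    {"rotation":[0,0,-0.031],"travel":[0,0,23],"hand":255},
  ],
)

```text
clock: 21.6
eef_pos: [0.5378, -0.0602, 0.1936]
ee_rot: [0.4, 0.916, -0.0, -0.0]
force: [-0.0, 0.3, -2.5]
width: 0.273
finger_force: 60.5
```

>>> carry_out(
  commands=[
    {"rotation":[0,0,0],"travel":[0,0,0.8],"hand":255},
    {"rotation":[0,0,0],"travel":[0,0,1.6],"hand":255},
    {"rotation":[0,0,0],"travel":[0,0,2.4],"hand":255},
    {"rotation":[0,0,0],"travel":[0,0,2.4],"hand":255},
  ],
)

```text
clock: 22.0
eef_pos: [0.5377, -0.0603, 0.1918]
ee_rot: [0.4, 0.916, 0.0, 0.0]
force: [-0.5, -0.4, -1.7]
width: 0.273
finger_force: 60.5
```

```bash
python3 s.py
```

```text
t 22.0 p [537.7 -60.3 191.8] mouth 115.5 yaw 132.8 F [-0.5 -0.4 -1.7] M [ 0.07   0.041 -0.011] tilt [0.0001 0.    ]
```

>>> carry_out(
  commands=[
    {"rotation":[0,0,0],"travel":[0,0,1.5],"hand":255},
    {"rotation":[0,0,0],"travel":[0,0,3.5],"hand":255},
    {"rotation":[0,0,0],"travel":[0,0,6],"hand":255},
    {"rotation":[0,0,0],"travel":[0,0,8.2],"hand":255},
    {"rotation":[0,0,0],"travel":[0,0,8.5],"hand":255},
  ],
)

```text
clock: 22.5
eef_pos: [0.5376, -0.0603, 0.1826]
ee_rot: [0.4, 0.916, -0.0, -0.0]
force: [-0.3, 0.1, -2.4]
width: 0.27
finger_force: 60.5
```

>>> carry_out(
  commands=[
    {"rotation":[0,0,0.07],"travel":[0,0,0],"hand":255},
    {"rotation":[0,0,0.15],"travel":[0,0,0],"hand":255},
    {"rotation":[0,0,0.24],"travel":[0,0,0],"hand":255},
    {"rotation":[0,0,0.33],"travel":[0,0,0],"hand":255},
    {"rotation":[0,0,0.42],"travel":[0,0,0],"hand":255},
    {"rotation":[0,0,0.5],"travel":[0,0,0],"hand":255},
    {"rotation":[0,0,0.54],"travel":[0,0,0],"hand":255},
  ],
)

```text
clock: 23.2
eef_pos: [0.5379, -0.0601, 0.1828]
ee_rot: [0.631, 0.776, 0.0, -0.0]
force: [0.8, 0.7, -3.3]
width: 0.269
finger_force: 60.4
```

```bash
python3 s.py
```

```text
t 23.2 p [537.9 -60.1 182.8] mouth 106.5 yaw 101.82 F [ 0.8  0.7 -3.3] M [ 0.111 -0.077  0.436] tilt [0.     0.0002]
```

>>> carry_out(
  commands=[
    {"rotation":[0,0,0.04],"travel":[0,0,0],"hand":255},
    {"rotation":[0,0,0.07],"travel":[0,0,0],"hand":255},
    {"rotation":[0,0,0.07],"travel":[0,0,0],"hand":255},
  ],
)

```text
clock: 23.5
eef_pos: [0.5379, -0.0601, 0.1828]
ee_rot: [0.657, 0.754, 0.0, -0.0]
force: [1.0, 0.9, -3.8]
width: 0.274
finger_force: 60.3
```

```bash
python3 s.py
```

```text
t 23.5 p [537.9 -60.1 182.8] mouth 106.5 yaw 97.88 F [ 1.   0.9 -3.8] M [ 0.194 -0.205  0.426] tilt [0.0001 0.0002]
```

>>> carry_out(
  commands=[
    {"rotation":[0,0,-0.087],"travel":[0,0,0],"hand":255},
    {"rotation":[0,0,-0.087],"travel":[0,0,-8],"hand":255},
    {"rotation":[0,0,-0.08],"travel":[0,0,-25],"hand":255},
    {"rotation":[0,0,0],"travel":[8,3,-34],"hand":255},
    {"rotation":[0,0,0.06],"travel":[35,15,-34],"hand":255},
    {"rotation":[0,0,0.13],"travel":[63,27,-34],"hand":255},
    {"rotation":[0,0,0.13],"travel":[80.9,34.3,-34],"hand":255},
    {"rotation":[0,0,0.13],"travel":[80.9,34.3,-34],"hand":255},
  ],
)

```text
clock: 24.3
eef_pos: [0.5612, 0.0265, 0.2181]
ee_rot: [0.704, 0.71, 0.001, 0.0]
force: [-0.5, -0.7, -2.1]
width: 0.269
finger_force: 60.4
```

>>> carry_out(
  commands=[
    {"rotation":[0,0,0],"travel":[0,0,4],"hand":255},
    {"rotation":[0,0,0],"travel":[0,0,10],"hand":255},
    {"rotation":[0,0,0],"travel":[0,0,15],"hand":255},
    {"rotation":[0,0,0],"travel":[0,0,19],"hand":255},
    {"rotation":[0,0,0],"travel":[0,0,21],"hand":255},
    {"rotation":[0,0,0],"travel":[0,0,23],"hand":255},
  ],
)

```text
clock: 24.9
eef_pos: [0.5606, 0.0242, 0.1939]
ee_rot: [0.705, 0.709, -0.0, -0.0]
force: [0.6, -0.2, -1.7]
width: 0.269
finger_force: 60.4
```

>>> carry_out(
  commands=[
    {"rotation":[0,0,0],"travel":[0,0,0.8],"hand":255},
    {"rotation":[0,0,0],"travel":[0,0,1.6],"hand":255},
    {"rotation":[0,0,0],"travel":[0,0,2.4],"hand":255},
    {"rotation":[0,0,0],"travel":[0,0,2.4],"hand":255},
  ],
)

```text
clock: 25.3
eef_pos: [0.5607, 0.0245, 0.1918]
ee_rot: [0.705, 0.71, -0.0, 0.0]
force: [-0.1, -0.1, -2.5]
width: 0.273
finger_force: 60.4
```

```bash
python3 s.py
```

```text
t 25.3 p [560.7  24.5 191.8] mouth 115.5 yaw 90.41 F [-0.1 -0.1 -2.5] M [ 0.039 -0.036  0.067] tilt [ 0.0001 -0.0001]
```

>>> carry_out(
  commands=[
    {"rotation":[0,0,0],"travel":[0,0,1.5],"hand":255},
    {"rotation":[0,0,0],"travel":[0,0,3.5],"hand":255},
    {"rotation":[0,0,0],"travel":[0,0,6],"hand":255},
    {"rotation":[0,0,0],"travel":[0,0,8.2],"hand":255},
    {"rotation":[0,0,0],"travel":[0,0,8.5],"hand":255},
  ],
)

```text
clock: 25.8
eef_pos: [0.5606, 0.0245, 0.1828]
ee_rot: [0.705, 0.71, -0.0, -0.0]
force: [-0.3, 0.1, -2.8]
width: 0.273
finger_force: 60.5
```

>>> carry_out(
  commands=[
    {"rotation":[0,0,0.07],"travel":[0,0,0],"hand":255},
    {"rotation":[0,0,0.15],"travel":[0,0,0],"hand":255},
    {"rotation":[0,0,0.24],"travel":[0,0,0],"hand":255},
    {"rotation":[0,0,0.33],"travel":[0,0,0],"hand":255},
    {"rotation":[0,0,0.42],"travel":[0,0,0],"hand":255},
    {"rotation":[0,0,0.48],"travel":[0,0,0],"hand":255},
    {"rotation":[0,0,0.51],"travel":[0,0,0],"hand":255},
  ],
)

```text
clock: 26.5
eef_pos: [0.5611, 0.0244, 0.1831]
ee_rot: [0.861, 0.509, 0.0, 0.001]
force: [1.2, -1.4, -4.9]
width: 0.272
finger_force: 60.3
```

```bash
python3 s.py
```

```text
t 26.5 p [561.1  24.4 183.1] mouth 106.8 yaw 61.15 F [ 1.2 -1.4 -4.9] M [-0.094 -0.426  0.483] tilt [ 0.001  -0.0006]
```

>>> carry_out(
  commands=[
    {"rotation":[0,0,-0.087],"travel":[0,0,0],"hand":255},
    {"rotation":[0,0,-0.087],"travel":[0,0,-8],"hand":255},
    {"rotation":[0,0,-0.1],"travel":[0,0,-25],"hand":255},
    {"rotation":[0,0,-0.22],"travel":[0,0,-34],"hand":255},
    {"rotation":[0,0,-0.36],"travel":[-16,26,-34],"hand":255},
    {"rotation":[0,0,-0.5],"travel":[-36,60,-34],"hand":255},
    {"rotation":[0,0,-0.64],"travel":[-55,90,-34],"hand":255},
    {"rotation":[0,0,-0.75],"travel":[-64.4,105.6,-34],"hand":255},
  ],
)

```text
clock: 27.3
eef_pos: [0.6228, -0.0854, 0.2177]
ee_rot: [0.614, 0.789, -0.0, 0.0]
force: [-1.3, 1.1, -2.6]
width: 0.27
finger_force: 60.3
```

>>> carry_out(
  commands=[
    {"rotation":[0,0,-0.015],"travel":[0,0,0],"hand":255},
    {"rotation":[0,0,-0.015],"travel":[0,0,4],"hand":255},
    {"rotation":[0,0,-0.015],"travel":[0,0,10],"hand":255},
    {"rotation":[0,0,-0.015],"travel":[0,0,15],"hand":255},
    {"rotation":[0,0,-0.015],"travel":[0,0,19],"hand":255},
    {"rotation":[0,0,-0.015],"travel":[0,0,21],"hand":255},
    {"rotation":[0,0,-0.015],"travel":[0,0,23],"hand":255},
  ],
)

```text
clock: 28.0
eef_pos: [0.622, -0.0825, 0.1941]
ee_rot: [0.609, 0.793, -0.0, -0.0]
force: [0.7, -0.2, -1.5]
width: 0.271
finger_force: 60.4
```

>>> carry_out(
  commands=[
    {"rotation":[0,0,0],"travel":[0,0,0.8],"hand":255},
    {"rotation":[0,0,0],"travel":[0,0,1.6],"hand":255},
    {"rotation":[0,0,0],"travel":[0,0,2.4],"hand":255},
    {"rotation":[0,0,0],"travel":[0,0,2.4],"hand":255},
  ],
)

```text
clock: 28.4
eef_pos: [0.6222, -0.0829, 0.1919]
ee_rot: [0.609, 0.793, -0.0, 0.0]
force: [-0.2, 1.1, -2.2]
width: 0.275
finger_force: 60.4
```

```bash
python3 s.py
```

```text
t 28.4 p [622.2 -82.9 191.9] mouth 115.6 yaw 105.0 F [-0.2  1.1 -2.2] M [0.    0.057 0.001] tilt [-0.     -0.0001]
```

>>> carry_out(
  commands=[
    {"rotation":[0,0,0],"travel":[0,0,1.5],"hand":255},
    {"rotation":[0,0,0],"travel":[0,0,3.5],"hand":255},
    {"rotation":[0,0,0],"travel":[0,0,6],"hand":255},
    {"rotation":[0,0,0],"travel":[0,0,8.2],"hand":255},
    {"rotation":[0,0,0],"travel":[0,0,8.5],"hand":255},
  ],
)

```text
clock: 28.9
eef_pos: [0.6221, -0.0828, 0.1829]
ee_rot: [0.609, 0.793, -0.0, -0.0]
force: [1.0, 0.7, -2.7]
width: 0.273
finger_force: 60.5
```

>>> carry_out(
  commands=[
    {"rotation":[0,0,0.07],"travel":[0,0,0],"hand":255},
    {"rotation":[0,0,0.15],"travel":[0,0,0],"hand":255},
    {"rotation":[0,0,0.24],"travel":[0,0,0],"hand":255},
    {"rotation":[0,0,0.33],"travel":[0,0,0],"hand":255},
    {"rotation":[0,0,0.42],"travel":[0,0,0],"hand":255},
    {"rotation":[0,0,0.5],"travel":[0,0,0],"hand":255},
    {"rotation":[0,0,0.535],"travel":[0,0,0],"hand":255},
  ],
)

```text
clock: 29.6
eef_pos: [0.6228, -0.083, 0.1833]
ee_rot: [0.797, 0.604, 0.0, 0.001]
force: [2.3, 0.8, -3.0]
width: 0.275
finger_force: 60.4
```

```bash
python3 s.py
```

```text
t 29.6 p [622.8 -83.  183.3] mouth 107.0 yaw 74.31 F [ 2.3  0.8 -3. ] M [-0.201 -0.379  0.439] tilt [ 0.0014 -0.0007]
```

>>> carry_out(
  commands=[
    {"rotation":[0,0,0.04],"travel":[0,0,0],"hand":255},
    {"rotation":[0,0,0.04],"travel":[0,0,0],"hand":255},
  ],
)

```text
clock: 29.8
eef_pos: [0.6227, -0.083, 0.1832]
ee_rot: [0.808, 0.589, 0.0, 0.001]
force: [2.6, -1.0, -3.8]
width: 0.269
finger_force: 60.3
```

```bash
python3 s.py
```

```text
t 29.8 p [622.7 -83.  183.2] mouth 106.9 yaw 72.11 F [ 2.6 -1.  -3.8] M [-0.229 -0.517  0.331] tilt [ 0.0013 -0.0006]
```

>>> carry_out(
  commands=[
    {"rotation":[0,0,-0.087],"travel":[0,0,0],"hand":255},
    {"rotation":[0,0,-0.087],"travel":[0,0,-10],"hand":255},
    {"rotation":[0,0,-0.1],"travel":[0,0,-32],"hand":255},
    {"rotation":[0,0,-0.2],"travel":[0,0,-55],"hand":255},
    {"rotation":[0,0,-0.34],"travel":[15,-15,-55],"hand":255},
    {"rotation":[0,0,-0.48],"travel":[40,-40,-55],"hand":255},
    {"rotation":[0,0,-0.62],"travel":[68,-68,-55],"hand":255},
    {"rotation":[0,0,-0.76],"travel":[96,-96,-55],"hand":255},
  ],
)

```text
clock: 30.6
eef_pos: [0.5593, 0.039, 0.2394]
ee_rot: [0.531, 0.847, 0.0, -0.0]
force: [1.2, -0.4, -2.4]
width: 0.272
finger_force: 60.5
```

>>> carry_out(
  commands=[
    {"rotation":[0,0,-0.1],"travel":[38,-1,0],"hand":255},
    {"rotation":[0,0,-0.2],"travel":[76,-1,0],"hand":255},
    {"rotation":[0,0,-0.3],"travel":[114,-2,0],"hand":255},
    {"rotation":[0,0,-0.4],"travel":[152,-3,0],"hand":255},
    {"rotation":[0,0,-0.462],"travel":[190,-4,0],"hand":255},
    {"rotation":[0,0,-0.462],"travel":[228,-4,0],"hand":255},
    {"rotation":[0,0,-0.462],"travel":[258,-5,0],"hand":255},
    {"rotation":[0,0,-0.462],"travel":[271.4,-4.8,0],"hand":255},
  ],
)

```text
clock: 31.4
eef_pos: [0.437, 0.2827, 0.2396]
ee_rot: [0.324, 0.946, 0.0, -0.0]
force: [0.7, 0.4, -2.7]
width: 0.268
finger_force: 60.6
```

>>> carry_out(
  commands=[
    {"rotation":[0,0,0],"travel":[0,0,0],"hand":255},
    {"rotation":[0,0,0],"travel":[0,0,0],"hand":255},
    {"rotation":[0,0,0],"travel":[0,0,0],"hand":255},
  ],
)

```text
clock: 31.7
eef_pos: [0.4394, 0.2795, 0.2385]
ee_rot: [0.326, 0.945, -0.0, 0.0]
force: [0.5, -0.0, -2.7]
width: 0.267
finger_force: 60.6
```

```bash
python3 s.py; python3 - <<'E'
from h import *
im=arm.camera("scene");t=arm.camera("top")
a=cv2.resize(im[140:260,320:440],(400,400),interpolation=cv2.INTER_CUBIC);b=cv2.resize(t[200:290,135:225],(400,400),interpolation=cv2.INTER_CUBIC)
cv2.imwrite("pics/st.png",np.hstack([a,b])[...,::-1])
E
```

```text
t 31.7 p [439.4 279.5 238.5] mouth 162.2 yaw 141.96 F [ 0.5 -0.  -2.7] M [ 0.001 -0.042  0.005] tilt [ 0.0002 -0.0009]
```

View pics/st.png

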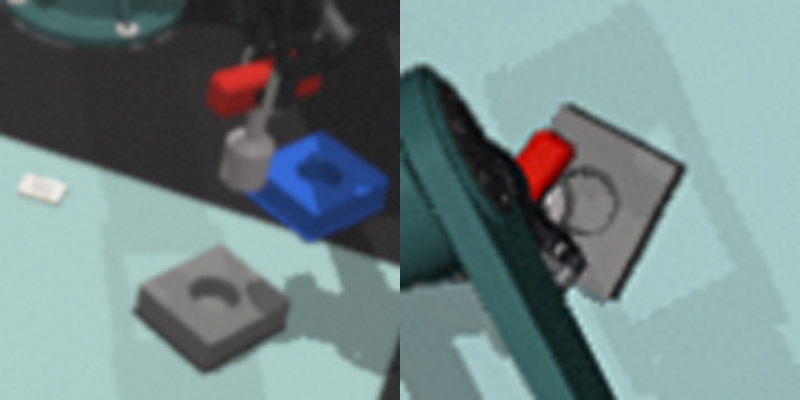

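The pocket is clear and the wrench hangs above it. Lower it in.

>>> carry_out(
  commands=[
    {"rotation":[0,0,0],"travel":[0.8,1,30],"hand":255},
    {"rotation":[0,0,0],"travel":[0.8,1,65],"hand":255},
    {"rotation":[0,0,0],"travel":[0.8,1,95],"hand":255},
    {"rotation":[0,0,0],"travel":[0.8,1,112],"hand":255},
    {"rotation":[0,0,0],"travel":[0.8,1,120],"hand":255},
    {"rotation":[0,0,0],"travel":[0.8,1,124],"hand":255},
    {"rotation":[0,0,0],"travel":[0.8,1,128],"hand":255},
    {"rotation":[0,0,0],"travel":[0.8,1,130],"hand":255},
  ],
)

```text
clock: 32.6
eef_pos: [0.4395, 0.2822, 0.1094]
ee_rot: [0.325, 0.946, 0.001, 0.001]
force: [-0.5, -0.1, -2.1]
width: 0.272
finger_force: 60.4
```

```bash
python3 s.py
```

```text
t 32.6 p [439.5 282.2 109.4] mouth 33.1 yaw 142.06 F [-0.5 -0.1 -2.1] M [-0.007  0.005 -0.007] tilt [0.0019 0.0008]
```

>>> carry_out(
  commands=[
    {"rotation":[0,0,0],"travel":[-0.5,-0.6,4],"hand":255},
    {"rotation":[0,0,0],"travel":[-0.5,-0.6,9],"hand":255},
    {"rotation":[0,0,0],"travel":[-0.5,-0.6,14],"hand":255},
    {"rotation":[0,0,0],"travel":[-0.5,-0.6,18],"hand":255},
    {"rotation":[0,0,0],"travel":[-0.5,-0.6,20.5],"hand":255},
    {"rotation":[0,0,0],"travel":[-0.5,-0.6,22],"hand":255},
    {"rotation":[0,0,0],"travel":[-0.5,-0.6,22.5],"hand":255},
  ],
)

```text
clock: 33.3
eef_pos: [0.4386, 0.2811, 0.0864]
ee_rot: [0.325, 0.946, -0.0, -0.0]
force: [-2.0, -1.2, 3.8]
width: 0.267
finger_force: 61.2
```

```bash
python3 s.py
```

```text
t 33.3 p [438.6 281.1  86.4] mouth 10.1 yaw 142.09 F [-2.  -1.2  3.8] M [-0.278  0.51   0.056] tilt [-0.0004 -0.0004]
```

On the floor of the pocket. Open and retreat.

>>> carry_out(
  commands=[
    {"rotation":[0,0,0],"travel":[0,0,0],"hand":150},
    {"rotation":[0,0,0],"travel":[0,0,0],"hand":100},
    {"rotation":[0,0,0],"travel":[0,0,0],"hand":60},
    {"rotation":[0,0,0],"travel":[0,0,0],"hand":0},
    {"rotation":[0,0,0],"travel":[0,0,0],"hand":0},
    {"rotation":[0,0,0],"travel":[0,0,0],"hand":0},
    {"rotation":[0,0,0],"travel":[0,0,0],"hand":0},
  ],
)

```text
clock: 34.0
eef_pos: [0.4388, 0.2812, 0.0859]
ee_rot: [0.325, 0.946, -0.0, 0.0]
force: [1.0, 0.1, -0.6]
width: 0.997
finger_force: 0.0
```

>>> carry_out(
  commands=[
    {"rotation":[0,0,0],"travel":[0,0,-15],"hand":0},
    {"rotation":[0,0,0],"travel":[0,0,-45],"hand":0},
    {"rotation":[0,0,0],"travel":[0,0,-85],"hand":0},
    {"rotation":[0,0,0],"travel":[0,0,-125],"hand":0},
    {"rotation":[0,0,0],"travel":[0,0,-135],"hand":0},
    {"rotation":[0,0,0],"travel":[0,0,-135],"hand":0},
    {"rotation":[0,0,0],"travel":[0,0,-135],"hand":0},
  ],
)

```text
clock: 34.7
eef_pos: [0.4382, 0.281, 0.2193]
ee_rot: [0.325, 0.946, -0.001, -0.001]
force: [-0.2, 0.5, 0.4]
width: 0.999
finger_force: 0.0
```

```bash
python3 s.py; python3 - <<'E'
from h import *
w=arm.camera("wrist");s=arm.camera("scene")
cv2.imwrite("pics/end.png",np.hstack([cv2.resize(w,(400,300)),cv2.resize(s[140:260,280:440],(400,300),interpolation=cv2.INTER_CUBIC)])[...,::-1])
E
```

```text
t 34.7 p [438.2 281.  219.3] mouth 143.0 yaw 142.08 F [-0.2  0.5  0.4] M [-0.005  0.054  0.032] tilt [-0.0021 -0.0011]
```

View pics/end.png

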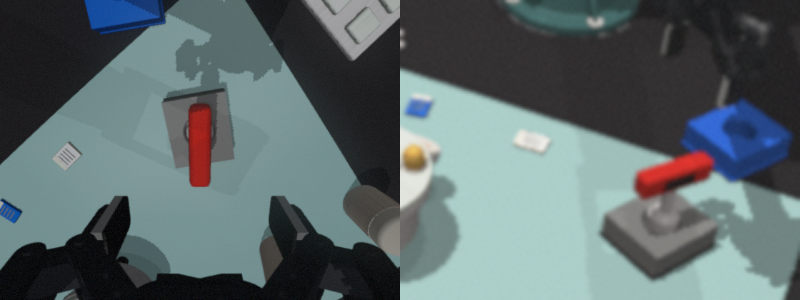

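The wrench stands upright in the grey stand, just as it did at the start, and the gripper is clear. Hand in.

```bash
python3 -c "
from cell import arm
print(arm.job_done())"
```

```text
the job is handed in; nothing more can be done
None
```

I tightened all four cap nuts crosswise in two rounds to an estimated 0.85–0.95 rad (from the turn angles and felt moment, not read directly), put the wrench back upright in the grey stand, and handed the job in at about 35 s; the hand-in returned no verdict.

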